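# Re-hang the board carrier on the spare swing hook

### The arm

A 6-joint arm with a two-finger parallel gripper is mounted at the origin on the work surface. World frame = base frame: x ahead of the robot, y to its left, z up, the work surface at z = 0. Lengths are in m, angles in rad, forces in N, time in s.
With the tool pointing down it reaches from about 0.225 to 0.875 m from the base axis. Payload 3.4 kg.
Tool frame: the origin (TCP) lies at the very end of the fingers, on their centre line; the grasp point (between the pads) lies 19 mm behind it; z points along the fingers, y is the line along which they close (so a half turn about z gives the same grasp; the last joint's range is limited). The gripper opens to 85 mm and grips with 20 to 120 N. Pads are 22 mm wide; open, the fingers measure 114 mm over their backs; the gripper's body (76 mm by 85 mm) begins 54 mm behind the grasp point. The pads swing forward as they close: fully open they stand 13 mm farther back than shut.
Start: joints at [1.135, 0.276, 1.505, -0, 1.361, -0.121], TCP at [0.178, 0.547, 0.231] pointing down, gripper open.
Joint ranges: [-2.89, 2.89], [-0.75, 2.08], [0.22, 2.7], [-1.18, 4.32], [0.11, 2.71], [-2.7, 2.7]. Speed limits (rad/s): [2.57, 2.57, 3.14, 3.14, 3.14, 3.14].

### API

Orientations are given as a unit quaternion [w, x, y, z].
In Python, from rig import get_state, optics, sign_off gives the robot as it stands.
- The arm moves only by the tool send_rows, never from a script. Its argument "increments" is a list of rows, each an object with "gripper": the gripper's target within -1 to 1 (shut at 1, half-way at 0, fully open at -1); "linear": the shift along the world's x, y, z in m, a list of three; "delta_rot": the turn, a rotation vector about the world's x, y, z in rad, a list of three. In form: [{"gripper": gripper, "linear": [dx, dy, dz], "delta_rot": [rx, ry, rz]}, ...]. A call has 1 to 8 rows; each row is the pose to reach, as a shift and turn from the pose commanded when the call began; what a row does not reach only later rows make up. A row lasts 1/10 s, in which the tool goes at most 50 mm and 8.59 degrees, less where a joint would pass 70% of its speed; a pose out of reach is approached as far as the arm can. A call with a gripper value outside its range is refused whole. The fingers move at their own pace and stop on an object; "newtons" is the grip in N (left out, the last holds). Time passes only in rows, so rows that repeat a pose let the fingers close. It gives the time, the measured TCP pose, the force, the opening and the grip force at its end, in the units of the state.
- get_state(): the state, without advancing time (a new reading comes with each control period).
- optics.get_image(name): name is "side" or "top"; returns a dict with "pixels" (384x512x3 uint8, blue, green, red), "K" (3x3 intrinsics, pixels), "k1" (the pictures are not rectified: a ray, as slopes to the right and down, at radius r is drawn at 1 + k1 r^2 times it, then the intrinsics apply), "rvec" (rotation vector, rad) and "tvec" (3), from world to camera coordinates, as OpenCV has them. Camera axes: x right, y down, z forward; pixel columns grow to the right and rows downward; lengths in m; the calibration is good to about 2 mm. A picture is of the moment at which its call begins. There is no depth.
- sign_off(): hands the job in; it is judged then, once.
The state is a dict: "clock": time; "qpos": joint angles; "qd": joint speeds; "effort": joint torques, N m; "position": TCP position; "ee_rot": TCP orientation; "contact_force": force on the tool from outside, world axes, zero at the start; "moment": the same for the moment, N m; "width": finger opening in m; "gripper_force": force on a finger pad.
Only numpy, scipy, OpenCV 4.12 (cv2) and the standard library are available. Lean on these libraries where they do the work, as an engineer would, in place of code of your own. Each camera call takes 0.05 s, during which the arm holds its last target. There are 200 camera calls.

### The job

Swing the empty blue-tipped hook out from the rail until you feel it come up against its stop and press it home for a moment, firmly but without straining it (about 10 N near its tip, never over 20). Then move the circuit-board carrier from the yellow-tipped hook to the blue one, let it hang free there, and fold the emptied yellow hook fully flat along the rail, as gently. Do not drop the carrier or disturb the other things on the bench.

Things in the scene. Friction and masses are not known exactly. Their poses are not given: they have to be found in the camera images.
- rail: aluminium hook rail on the bench: a level beam 440 mm long (its y), 30 mm deep (x), top 195 mm above the bench (10 mm below the hook arms' underside), a post at each end. Origin on the bench under the beam's middle. Its +x is its front, where the two hooks are, about 220 mm apart in either order; it faces away from the robot. Fixed, but placed and turned anew each time
- hook_yellow (a joint): angle of the yellow-tipped swing hook (upright pivot, stiff hinge, 0.2 N m: about 2 N at 90 mm from the pivot; stays where left). 0: flat, arm along the rail's +y, against a rubber pad where the force rises steeply; grows outward, clockwise from above; 1.57: arm along the rail's +x. Starts out, carrying the carrier. Flat is under 0.05; over 20 N at 90 mm from the pivot strains it
- hook_blue (a joint): angle of the like blue-tipped hook, same hinge and zero. Starts empty, at 0 to 0.3. A brass pin 40 mm from the pivot stops the outward swing; it is set anywhere from 1.25 to 1.60 rad, so it must be felt: there the force rises steeply. Home is pressed against it for half a second with about 10 N at 90 mm from the pivot; over 20 N at 90 mm from the pivot strains it
- pivot_yellow (a point): point on the yellow hook's pivot axis at the height of the arm's top face, 215 mm above the bench and 20 mm in front of the beam's face. The arm is a level steel bar 10 mm square, 120 mm long from the pivot, dark, its last 40 mm in the hook's colour. Axes as the rail's: x straight out of it, y along it
- pivot_blue (a point): the same point of the blue hook, which has the same sizes
- tip_yellow (a point): middle of the top of the yellow upturned tip (10 mm square), 115 mm from the pivot axis, 10 mm above the arm's top. Turns with the hook: its y points outward along the arm
- tip_blue (a point): the same point of the blue hook
- carrier: upright circuit-board carrier, 8 mm thick (x), 90 wide (y), 132 high (z), dark frame, green board, about 180 g. Origin: middle of its lower edge. Hanging hole 26 wide, 34 high, 70 to 104 mm up; pinch the solid 28 mm strip above it from above, across the 8 mm. Starts hung on the yellow arm 60 to 70 mm from the pivot, face across the arm; lift it 10 to 24 mm to clear the tip
- carrier_eye (a point): middle of the upper edge of the carrier's hanging hole: it rests on the arm's top face when hung. Axes as the carrier's
- flux_bottle: flux bottle 36 mm across, 75 mm high, standing on the bench below the hooks; leave alone. Origin under its middle
- swab_cup: white cup 60 mm across, 65 mm high, on the bench beyond the rail's +y end; leave alone. Origin under its middle
- solder_reel: metal-grey solder reel 56 mm across, 40 mm high; leave alone. Origin under its middle
- screwdriver: screwdriver 170 mm long lying on the bench; leave alone
- multimeter: yellow multimeter 140 x 75 x 40 mm lying on the bench; leave alone
- parts_tray: blue divided parts tray 100 x 140 x 30 mm; leave alone
Things that resemble listed ones, but are neither listed nor needed, are in the scene too. Leave any purple or red look-alike of the carrier alone.

How it is judged:
By the outcome, as a careful person would: the job done as asked, in the order asked, and still so for the second after the job is handed in, with the robot touching nothing.
It also fails if it takes over 69 s, if anything falls off the work surface, if the arm or the gripper's body presses on something with over 40 N, if the wrist force passes 120 N, or if a joint passes its speed limit or range.

## Working session

There is one attempt and no reset: what is moved stays moved. The work goes in short steps, Python scripts to look and compute and a tool call to move; the robot and the scene stay as the last step left them, time stands still between calls to the robot, and variables do not carry over. Pictures are saved under pics/ and viewed, at most 10 in all, crops included, and the job is handed in when it is done.

Besides the shell and the picture viewer there is one more tool, called in YAML: its name, and indented under it one key for each argument. send_rows: Moves the arm, as the interface text tells. Its arguments: {"type":"object","properties":{"increments":{"type":"array"},"newtons":{"type":"number"}},"required":["increments"]}

```bash
mkdir -p pics
cat > h.py <<'E'
import numpy as np, cv2
from rig import get_state, optics, sign_off
def grab(n,save=None):
    d=optics.get_image(n); d['pixels']=np.ascontiguousarray(d['pixels'])
    if save: cv2.imwrite('pics/'+save,d['pixels'])
    return d
def ray(d,u,v):
    K=np.array(d['K']); x=(u-K[0,2])/K[0,0]; y=(v-K[1,2])/K[1,1]
    rd=np.hypot(x,y); r=rd
    for _ in range(20): r=rd/(1+d['k1']*r*r)
    s=r/rd if rd>0 else 1
    R=cv2.Rodrigues(np.array(d['rvec'],float))[0]; t=np.array(d['tvec'],float).ravel()
    return -R.T@t, R.T@np.array([x*s,y*s,1])
def onz(d,u,v,z):
    o,r=ray(d,u,v); return o+r*(z-o[2])/r[2]
def proj(d,p):
    R=cv2.Rodrigues(np.array(d['rvec'],float))[0]; c=R@np.array(p,float)+np.array(d['tvec'],float).ravel()
    x,y=c[0]/c[2],c[1]/c[2]; s=1+d['k1']*(x*x+y*y); K=np.array(d['K'])
    return np.array([K[0,0]*x*s+K[0,2],K[1,1]*y*s+K[1,2]])
def tri(d1,p1,d2,p2):
    o1,r1=ray(d1,*p1); o2,r2=ray(d2,*p2)
    s=np.linalg.lstsq(np.c_[r1,-r2],o2-o1,rcond=None)[0]
    a,b=o1+r1*s[0],o2+r2*s[1]; return (a+b)/2,np.linalg.norm(a-b)
E
python3 - <<'E'
from h import *
a=grab('top','t0.png');b=grab('side','s0.png')
for d in(a,b): print(d['K'],d['k1'],ray(d,256,192))
print(get_state())
E
```

```text
[[433.7958086    0.         249.14286319]
 [  0.         433.7958086  188.91521625]
 [  0.           0.           1.        ]] -0.10497515787631852 (array([0.48512998, 0.01406683, 1.50958002]), array([ 0.05478445, -0.03814329, -0.99791994]))
[[347.18203552   0.         261.24037855]
 [  0.         347.18203552 196.22135124]
 [  0.           0.           1.        ]] -0.05935997683809427 (array([ 0.39619095, -0.79771191,  0.61686326]), array([ 0.176058  ,  0.86574581, -0.468896  ]))
{'clock': 0.1, 'qpos': array([ 1.13501872e+00,  2.76554137e-01,  1.50602676e+00, -7.18596006e-06,
        1.36072963e+00, -1.21011608e-01]), 'qd': array([-0.0001959 , -0.00139453, -0.00165694,  0.00111154, -0.00103658,
        0.00089162]), 'effort': array([ 3.44250460e-03, -4.17700267e+01, -2.46405119e+01, -2.33839614e-06,
        5.86072929e-03,  5.34141793e-05]), 'position': array([0.17782232, 0.54629806, 0.2305054 ]), 'ee_rot': array([-2.32668712e-04,  1.56733287e-01,  9.87640592e-01, -8.26832425e-04]), 'contact_force': array([ 0.65955319, -0.31799957,  0.41667585]), 'moment': array([ 0.00336642,  0.01418901, -0.01392064]), 'gripper_force': 0.0, 'width': 0.08521889603521092}
```

View pics/t0.png

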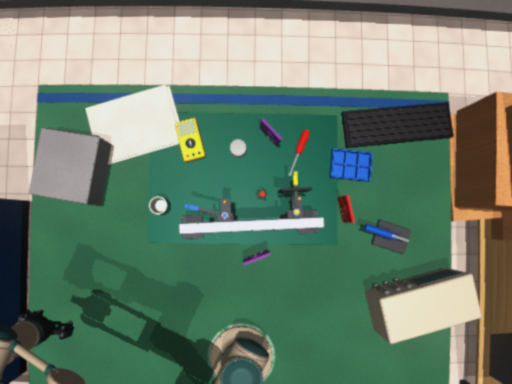

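View pics/s0.png

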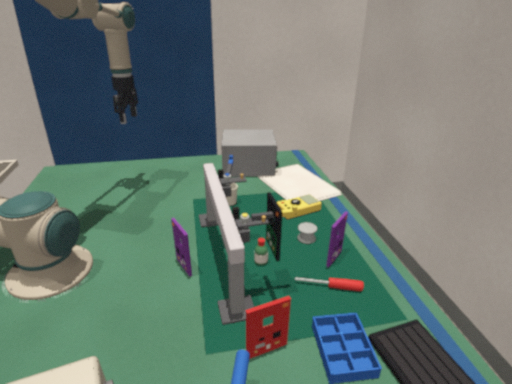

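Top view: the white rail runs from (180,228) to (323,222), front side up. The blue hook has its pivot near (227,212) and its tip near (190,207). The yellow hook's tip is near (296,178). Carrier candidates are the dark plate on the yellow arm (295,190), purple ones at (271,131) and (257,257), and a red one at (346,209). I choose the dark plate on the yellow arm, seen in the side view at (273,228).

```bash
cat > m.py <<'E'
from h import *
def rail(d):
    hsv=cv2.cvtColor(d['pixels'],cv2.COLOR_BGR2HSV)
    m=((hsv[...,1]<40)&(hsv[...,2]>170)).astype(np.uint8)
    m[:,:170]=0;m[:,335:]=0;m[:210]=0;m[240:]=0
    n,l,s,c=cv2.connectedComponentsWithStats(m); k=1+s[1:,4].argmax()
    ct=cv2.findContours((l==k).astype(np.uint8),0,1)[0][0].reshape(-1,2)
    P=np.array([onz(d,u,v,.195)[:2] for u,v in ct]).astype(np.float32)
    return cv2.minAreaRect(P)
def blobs(d,lo,hi,mn=4):
    hsv=cv2.cvtColor(d['pixels'],cv2.COLOR_BGR2HSV)
    m=cv2.inRange(hsv,lo,hi); n,l,s,c=cv2.connectedComponentsWithStats(m)
    return [(c[i].round(1).tolist(),s[i].tolist()) for i in range(1,n) if s[i,4]>=mn]
E
python3 - <<'E'
from m import *
a=grab('top');b=grab('side')
print(rail(a))
for n,d in(('top',a),('side',b)):
    print(n,'yel',blobs(d,(22,120,100),(35,255,255)))
    print(n,'blu',blobs(d,(100,150,90),(125,255,255)))
t=cv2.resize(a['pixels'][150:250,165:335],None,fx=4,fy=4,interpolation=cv2.INTER_CUBIC)
s=cv2.resize(b['pixels'][140:290,190:310],None,fx=4,fy=4,interpolation=cv2.INTER_CUBIC)[:600]
cv2.imwrite('pics/c1.png',t);cv2.imwrite('pics/c2.png',s)
E
```

```text
((0.4563806354999542, -0.023322343826293945), (0.03044394589960575, 0.4380911886692047), 3.3312554359436035)
top yel [([190.9, 143.3], [175, 118, 30, 44, 616]), ([294.7, 178.6], [293, 172, 5, 14, 57]), ([224.5, 201.5], [224, 201, 2, 2, 4]), ([297.0, 211.7], [296, 211, 3, 3, 7])]
top blu [([75.1, 97.1], [38, 93, 87, 9, 637]), ([299.7, 100.2], [174, 94, 274, 14, 2236]), ([351.0, 164.4], [330, 148, 43, 33, 1219]), ([191.2, 206.8], [185, 204, 13, 7, 60]), ([378.9, 231.3], [365, 224, 32, 16, 216])]
side yel [([296.8, 208.0], [276, 198, 45, 21, 524]), ([244.5, 214.4], [243, 213, 4, 4, 11])]
side blu [([230.2, 159.4], [229, 156, 3, 7, 17]), ([344.9, 347.7], [312, 313, 69, 71, 3442]), ([240.3, 367.4], [232, 350, 17, 34, 422])]
```

View pics/c1.png

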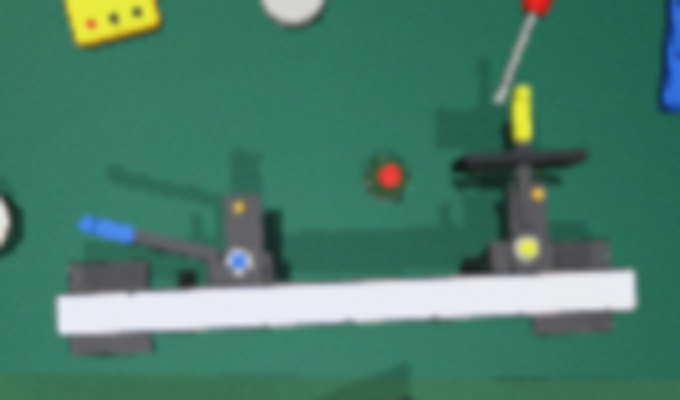

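View pics/c2.png

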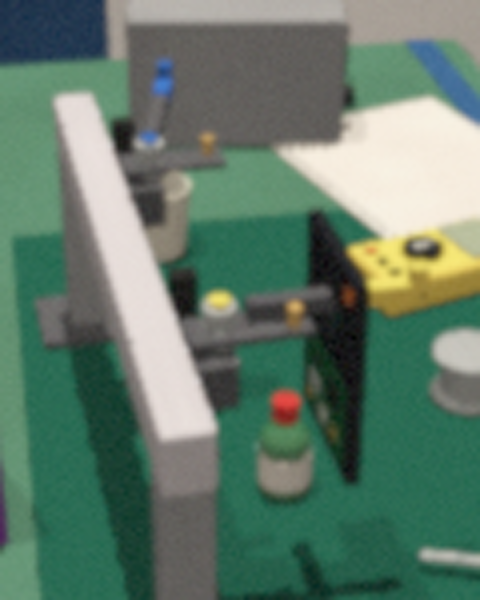

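The crops confirm that the carrier is the dark plate with the green board hung on the yellow arm: in top crop c1 it runs from (460,163) to (585,156), px (295,190). The pivot caps in c1 are blue (238,260) and yellow (527,247), and the blue tip is at (107,228). The brass pins are at (238,207) and (538,193).

Run:
```python
from m import *
a=grab('top');b=grab('side')
T=lambda x,y:(165+(x-1.5)/4,150+(y-1.5)/4)
S=lambda x,y:(190+(x-1.5)/4,140+(y-1.5)/4)
th=np.radians(3.33);o=np.array([.4564,-.0233]);R=np.array([[np.cos(th),-np.sin(th)],[np.sin(th),np.cos(th)]])
def show(n,p): print(n,np.round(p,4),'rail',np.round(R.T@(p[:2]-o),4))
for n,t,s in(('capB',(238,260),(148,140)),('capY',(527,247),(219,300)),('pinB',(238,207),(207,138)),('pinY',(538,193),(294,308)),('tipBmid',(107,228),(163,78))):
    p,e=tri(a,T(*t),b,S(*s));show(n,p);print('  err',e.round(4));show('  top@.215',onz(a,*T(*t),.215))
for n,t,z in(('tipYend',(522,87),.225),('tipYmid',(522,114),.215),('tipBend',(79,222),.225),('carA',(457,163),.243),('carB',(587,156),.243),('carMid',(522,159),.243)):
    show(n,onz(a,*T(*t),z))
```

```text
capB [0.4878 0.0587 0.2142] rail [0.0361 0.0801]
  err 0.0008
  top@.215 [0.4874 0.0587 0.215 ] rail [0.0357 0.0801]
capY [ 0.5004 -0.157   0.2161] rail [ 0.0362 -0.136 ]
  err 0.0013
  top@.215 [ 0.4998 -0.1571  0.215 ] rail [ 0.0356 -0.1361]
pinB [0.5279 0.0593 0.2122] rail [0.0762 0.0783]
  err 0.0019
  top@.215 [0.5268 0.0594 0.215 ] rail [0.0751 0.0784]
pinY [ 0.541  -0.1656  0.2117] rail [ 0.0761 -0.147 ]
  err 0.0009
  top@.215 [ 0.5404 -0.1651  0.215 ] rail [ 0.0756 -0.1464]
tipBmid [0.5105 0.1563 0.2181] rail [0.0644 0.1761]
  err 0.0015
  top@.215 [0.5098 0.1567 0.215 ] rail [0.0638 0.1766]
tipYend [ 0.619  -0.1512  0.225 ] rail [ 0.1549 -0.1372]
tipYmid [ 0.5996 -0.1526  0.215 ] rail [ 0.1355 -0.1374]
tipBend [0.5137 0.1764 0.225 ] rail [0.0688 0.1961]
carA [ 0.5604 -0.1014  0.243 ] rail [ 0.0993 -0.084 ]
carB [ 0.5669 -0.1973  0.243 ] rail [ 0.1002 -0.1801]
carMid [ 0.564  -0.1492  0.243 ] rail [ 0.1001 -0.132 ]
```

send_rows:
  increments:
    - {"gripper": 1, "linear": [0.02, -0.03, 0.04], "delta_rot": [0, 0, 0]}
    - {"gripper": 1, "linear": [0.05, -0.067, 0.04], "delta_rot": [0, 0, 0]}
    - {"gripper": 1, "linear": [0.08, -0.107, 0.04], "delta_rot": [0, 0, 0]}
    - {"gripper": 1, "linear": [0.11, -0.147, 0.04], "delta_rot": [0, 0, 0]}
    - {"gripper": 1, "linear": [0.14, -0.188, 0.04], "delta_rot": [0, 0, 0]}
    - {"gripper": 1, "linear": [0.17, -0.228, 0.04], "delta_rot": [0, 0, 0]}
    - {"gripper": 1, "linear": [0.2, -0.268, 0.04], "delta_rot": [0, 0, 0]}
    - {"gripper": 1, "linear": [0.23, -0.309, 0.04], "delta_rot": [0, 0, 0]}

```text
clock: 1.1
position: [0.4078, 0.2376, 0.2716]
ee_rot: [0.0, 0.157, 0.988, 0.0]
contact_force: [0.0, 1.8, -0.9]
width: 0.0002
gripper_force: 0.0
```

send_rows:
  increments:
    - {"gripper": 1, "linear": [0.03, -0.04, 0], "delta_rot": [0, 0, 0]}
    - {"gripper": 1, "linear": [0.06, -0.08, 0], "delta_rot": [0, 0, 0]}
    - {"gripper": 1, "linear": [0.07, -0.094, 0], "delta_rot": [0, 0, 0]}
    - {"gripper": 1, "linear": [0.07, -0.094, 0], "delta_rot": [0, 0, 0]}
    - {"gripper": 1, "linear": [0.07, -0.094, 0], "delta_rot": [0, 0, 0]}

```text
clock: 1.6
position: [0.4766, 0.1454, 0.2711]
ee_rot: [-0.001, 0.157, 0.988, 0.0]
contact_force: [0.1, 0.8, -0.4]
width: -0.0001
gripper_force: 0.0
```

send_rows:
  increments:
    - {"gripper": 1, "linear": [0, 0, -0.03], "delta_rot": [0, 0, 0]}
    - {"gripper": 1, "linear": [0, 0, -0.055], "delta_rot": [0, 0, 0]}
    - {"gripper": 1, "linear": [0, 0, -0.065], "delta_rot": [0, 0, 0]}
    - {"gripper": 1, "linear": [0, 0, -0.065], "delta_rot": [0, 0, 0]}

```text
clock: 2.0
position: [0.4753, 0.1462, 0.2053]
ee_rot: [-0.002, 0.156, 0.988, -0.0]
contact_force: [0.2, 0.3, 0.9]
width: 0.0
gripper_force: 0.0
```

Run:
```python
from m import *
P=np.array([.487,.059])
def pose(q,r=.08,back=.017):
    f=np.pi/2+.058-q;u=np.array([np.cos(f),np.sin(f)]);n=np.array([np.sin(f),-np.cos(f)])
    return P+r*u-back*n
s=get_state();print(s['position'],s['contact_force'])
q0=.285;b=np.array([.478,.144])
for i in range(0,19):
    q=q0+.07*i;print(round(q,3),'rz',round(-.07*i,2),(pose(q)-b).round(4))
```

```text
[0.47527813 0.14619872 0.20525684] [0.21191658 0.25530933 0.88589041]
0.285 rz -0.0 [ 0.0104 -0.0032]
0.355 rz -0.07 [ 0.0162 -0.0035]
0.425 rz -0.14 [ 0.0218 -0.0042]
0.495 rz -0.21 [ 0.0275 -0.0053]
0.565 rz -0.28 [ 0.033  -0.0068]
0.635 rz -0.35 [ 0.0384 -0.0087]
0.705 rz -0.42 [ 0.0437 -0.0109]
0.775 rz -0.49 [ 0.0488 -0.0135]
0.845 rz -0.56 [ 0.0537 -0.0165]
0.915 rz -0.63 [ 0.0583 -0.0198]
0.985 rz -0.7 [ 0.0628 -0.0234]
1.055 rz -0.77 [ 0.067  -0.0273]
1.125 rz -0.84 [ 0.0709 -0.0315]
1.195 rz -0.91 [ 0.0744 -0.0359]
1.265 rz -0.98 [ 0.0777 -0.0406]
1.335 rz -1.05 [ 0.0806 -0.0456]
1.405 rz -1.12 [ 0.0832 -0.0507]
1.475 rz -1.19 [ 0.0855 -0.0559]
1.545 rz -1.26 [ 0.0873 -0.0614]
```

send_rows:
  increments:
    - {"gripper": 1, "linear": [0.006, -0.002, 0], "delta_rot": [0, 0, 0]}
    - {"gripper": 1, "linear": [0.0104, -0.003, 0], "delta_rot": [0, 0, 0]}
    - {"gripper": 1, "linear": [0.0162, -0.0035, 0], "delta_rot": [0, 0, -0.07]}
    - {"gripper": 1, "linear": [0.0218, -0.0042, 0], "delta_rot": [0, 0, -0.14]}
    - {"gripper": 1, "linear": [0.0275, -0.0053, 0], "delta_rot": [0, 0, -0.21]}
    - {"gripper": 1, "linear": [0.033, -0.0068, 0], "delta_rot": [0, 0, -0.28]}

```text
clock: 2.6
position: [0.5107, 0.1395, 0.2076]
ee_rot: [0.0, 0.295, 0.956, 0.001]
contact_force: [-0.6, 3.2, 1.8]
width: -0.0002
gripper_force: 1.3
```

send_rows:
  increments:
    - {"gripper": 1, "linear": [0.0054, -0.0019, 0], "delta_rot": [0, 0, -0.07]}
    - {"gripper": 1, "linear": [0.0107, -0.0041, 0], "delta_rot": [0, 0, -0.14]}
    - {"gripper": 1, "linear": [0.0158, -0.0067, 0], "delta_rot": [0, 0, -0.21]}
    - {"gripper": 1, "linear": [0.0207, -0.0097, 0], "delta_rot": [0, 0, -0.28]}
    - {"gripper": 1, "linear": [0.0253, -0.013, 0], "delta_rot": [0, 0, -0.35]}
    - {"gripper": 1, "linear": [0.0298, -0.0166, 0], "delta_rot": [0, 0, -0.42]}

```text
clock: 3.2
position: [0.5411, 0.1231, 0.2076]
ee_rot: [0.0, 0.487, 0.873, 0.002]
contact_force: [-0.0, 3.1, 0.1]
width: -0.0002
gripper_force: 1.3
```

Run:
```python
from m import *
a=grab('top')
s=get_state();print(s['position'],s['contact_force'],s['moment'])
print(blobs(a,(100,150,90),(125,255,255)))
cv2.imwrite('pics/c3.png',cv2.resize(a['pixels'][150:250,165:335],None,fx=4,fy=4,interpolation=cv2.INTER_CUBIC))
```

```text
[0.54193904 0.12236976 0.20756614] [-0.34521789  2.65112375  0.78940378] [0.42878395 0.03679843 0.03402446]
[([75.1, 97.0], [38, 93, 87, 9, 641]), ([299.6, 100.2], [174, 94, 274, 14, 2230]), ([351.0, 164.4], [330, 148, 43, 33, 1218]), ([224.5, 214.5], [224, 214, 2, 2, 4]), ([379.0, 231.3], [365, 224, 32, 16, 217])]
```

View pics/c3.png

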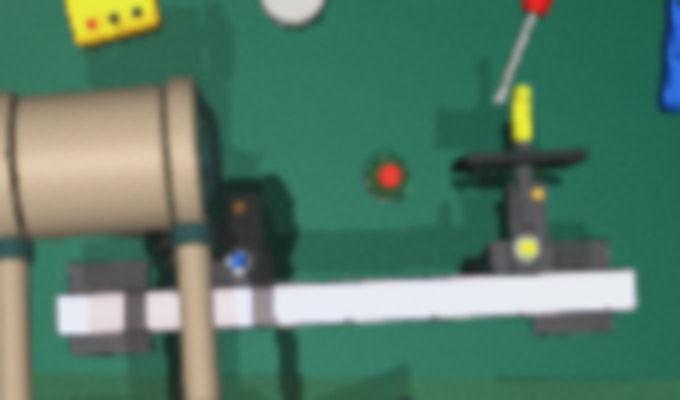

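The hook is hidden behind the arm, but the 2.3 N along the push direction matches the hinge friction, so contact is good.

send_rows:
  increments:
    - {"gripper": 1, "linear": [0.0042, -0.0039, 0], "delta_rot": [0, 0, -0.07]}
    - {"gripper": 1, "linear": [0.0081, -0.0081, 0], "delta_rot": [0, 0, -0.14]}
    - {"gripper": 1, "linear": [0.01, -0.0103, 0], "delta_rot": [0, 0, -0.175]}
    - {"gripper": 1, "linear": [0.0116, -0.0125, 0], "delta_rot": [0, 0, -0.21]}

```text
clock: 3.65
position: [0.5527, 0.1104, 0.2075]
ee_rot: [0.0, 0.575, 0.818, 0.002]
contact_force: [0.0, 3.2, 0.6]
width: 0.0003
gripper_force: 1.3
```

send_rows:
  increments:
    - {"gripper": 1, "linear": [0.0005, -0.0007, 0], "delta_rot": [0, 0, -0.01]}
    - {"gripper": 1, "linear": [0.001, -0.0013, 0], "delta_rot": [0, 0, -0.02]}
    - {"gripper": 1, "linear": [0.0015, -0.002, 0], "delta_rot": [0, 0, -0.03]}
    - {"gripper": 1, "linear": [0.0019, -0.0027, 0], "delta_rot": [0, 0, -0.04]}

```text
clock: 4.05
position: [0.5534, 0.1069, 0.2066]
ee_rot: [0.0, 0.591, 0.807, 0.0]
contact_force: [0.0, 3.4, 2.0]
width: 0.0002
gripper_force: 1.2
```

send_rows:
  increments:
    - {"gripper": 1, "linear": [0.0005, -0.0007, 0], "delta_rot": [0, 0, -0.01]}
    - {"gripper": 1, "linear": [0.0009, -0.0014, 0], "delta_rot": [0, 0, -0.02]}
    - {"gripper": 1, "linear": [0.0014, -0.002, 0], "delta_rot": [0, 0, -0.03]}

```text
clock: 4.35
position: [0.5546, 0.1046, 0.2064]
ee_rot: [0.0, 0.603, 0.797, 0.0]
contact_force: [0.1, 1.9, 1.9]
width: -0.0001
gripper_force: 1.2
```

send_rows:
  increments:
    - {"gripper": 1, "linear": [0.0004, -0.0007, 0], "delta_rot": [0, 0, -0.01]}
    - {"gripper": 1, "linear": [0.0008, -0.0014, 0], "delta_rot": [0, 0, -0.02]}
    - {"gripper": 1, "linear": [0.0012, -0.0021, 0], "delta_rot": [0, 0, -0.03]}

```text
clock: 4.65
position: [0.556, 0.1026, 0.2064]
ee_rot: [0.0, 0.615, 0.788, 0.0]
contact_force: [0.4, 3.1, 1.5]
width: -0.0002
gripper_force: 1.2
```

send_rows:
  increments:
    - {"gripper": 1, "linear": [0.0004, -0.0007, 0], "delta_rot": [0, 0, -0.01]}
    - {"gripper": 1, "linear": [0.0008, -0.0014, 0], "delta_rot": [0, 0, -0.02]}
    - {"gripper": 1, "linear": [0.0012, -0.0021, 0], "delta_rot": [0, 0, -0.03]}

```text
clock: 4.95
position: [0.5572, 0.1005, 0.2063]
ee_rot: [0.0, 0.627, 0.779, 0.0]
contact_force: [0.1, 2.7, 1.6]
width: 0.0001
gripper_force: 1.3
```

send_rows:
  increments:
    - {"gripper": 1, "linear": [0.0004, -0.0007, 0], "delta_rot": [0, 0, -0.01]}
    - {"gripper": 1, "linear": [0.0008, -0.0014, 0], "delta_rot": [0, 0, -0.02]}
    - {"gripper": 1, "linear": [0.0011, -0.0022, 0], "delta_rot": [0, 0, -0.03]}

```text
clock: 5.25
position: [0.5582, 0.0983, 0.2063]
ee_rot: [0.0, 0.639, 0.769, 0.0]
contact_force: [1.5, 2.4, 0.0]
width: -0.0001
gripper_force: 1.3
```

send_rows:
  increments:
    - {"gripper": 1, "linear": [0.0004, -0.0007, 0], "delta_rot": [0, 0, -0.01]}
    - {"gripper": 1, "linear": [0.0007, -0.0015, 0], "delta_rot": [0, 0, -0.02]}
    - {"gripper": 1, "linear": [0.0011, -0.0022, 0], "delta_rot": [0, 0, -0.03]}

```text
clock: 5.55
position: [0.5593, 0.096, 0.2063]
ee_rot: [0.0, 0.65, 0.76, 0.0]
contact_force: [1.0, 3.7, 0.6]
width: -0.0
gripper_force: 1.3
```

send_rows:
  increments:
    - {"gripper": 1, "linear": [0.0003, -0.0008, 0], "delta_rot": [0, 0, -0.01]}
    - {"gripper": 1, "linear": [0.0007, -0.0015, 0], "delta_rot": [0, 0, -0.02]}

```text
clock: 5.75
position: [0.56, 0.0945, 0.2063]
ee_rot: [0.0, 0.658, 0.753, 0.0]
contact_force: [1.6, 3.2, 1.0]
width: -0.0001
gripper_force: 1.3
```

send_rows:
  increments:
    - {"gripper": 1, "linear": [0.0003, -0.0008, 0], "delta_rot": [0, 0, -0.01]}
    - {"gripper": 1, "linear": [0.0006, -0.0015, 0], "delta_rot": [0, 0, -0.02]}

```text
clock: 5.95
position: [0.5606, 0.093, 0.2063]
ee_rot: [0.0, 0.665, 0.747, 0.0]
contact_force: [2.0, 3.1, 0.9]
width: -0.0003
gripper_force: 1.3
```

send_rows:
  increments:
    - {"gripper": 1, "linear": [0.0003, -0.0008, 0], "delta_rot": [0, 0, -0.01]}
    - {"gripper": 1, "linear": [0.0006, -0.0015, 0], "delta_rot": [0, 0, -0.02]}

```text
clock: 6.15
position: [0.5612, 0.0915, 0.2063]
ee_rot: [0.0, 0.673, 0.74, 0.0]
contact_force: [2.5, 3.2, -0.8]
width: -0.0001
gripper_force: 1.3
```

send_rows:
  increments:
    - {"gripper": 1, "linear": [0.0003, -0.0008, 0], "delta_rot": [0, 0, -0.01]}
    - {"gripper": 1, "linear": [0.0006, -0.0015, 0], "delta_rot": [0, 0, -0.02]}

```text
clock: 6.35
position: [0.5617, 0.0908, 0.2063]
ee_rot: [-0.001, 0.68, 0.733, 0.001]
contact_force: [1.2, 5.9, 0.3]
width: 0.0001
gripper_force: 2.7
```

send_rows:
  increments:
    - {"gripper": 1, "linear": [0.0001, -0.0005, 0], "delta_rot": [0, 0, 0]}

```text
clock: 6.45
position: [0.5617, 0.0907, 0.2063]
ee_rot: [-0.001, 0.68, 0.733, 0.001]
contact_force: [0.6, 5.9, 0.6]
width: 0.0001
gripper_force: 3.0
```

send_rows:
  increments:
    - {"gripper": 1, "linear": [0.0, -0.0003, 0], "delta_rot": [0, 0, 0]}

```text
clock: 6.55
position: [0.5617, 0.0906, 0.2064]
ee_rot: [-0.001, 0.68, 0.733, 0.001]
contact_force: [1.3, 5.9, 1.1]
width: -0.0001
gripper_force: 3.1
```

send_rows:
  increments:
    - {"gripper": 1, "linear": [0.0001, -0.0005, 0], "delta_rot": [0, 0, 0]}
    - {"gripper": 1, "linear": [0.0001, -0.0005, 0], "delta_rot": [0, 0, 0]}

```text
clock: 6.75
position: [0.5618, 0.0905, 0.2063]
ee_rot: [-0.001, 0.68, 0.733, 0.001]
contact_force: [1.0, 7.9, 0.7]
width: 0.0002
gripper_force: 3.3
```

Run:
```python
from m import *
s=get_state();print(s['position'],s['contact_force'],s['moment'],s['ee_rot'])
x,y=s['ee_rot'][1:3];tx=np.array([2*x*x-1,2*x*y]);ty=np.array([2*x*y,2*y*y-1]);P=np.array([.487,.059])
c=s['position'][:2]
print('tool y heading',np.arctan2(ty[1],ty[0]))
for sy in(-.0145,.0145):
  for sx in(-.011,.011): k=c+sx*tx+sy*ty-P; print(sx,sy,k.round(4),np.hypot(*k).round(4))
```

```text
[0.56179583 0.09046012 0.20634845] [1.00220473 7.90318018 0.66333646] [ 1.16876694 -0.18763675  0.12224292] [-0.00120011  0.67990672  0.73329663  0.00120898]
tool y heading 0.0755199049217716
-0.011 -0.0145 [0.0612 0.0194] 0.0642
0.011 -0.0145 [0.0595 0.0413] 0.0725
-0.011 0.0145 [0.0901 0.0216] 0.0926
0.011 0.0145 [0.0884 0.0435] 0.0986
```

send_rows:
  increments:
    - {"gripper": 1, "linear": [0.0001, -0.0006, 0], "delta_rot": [0, 0, 0]}
    - {"gripper": 1, "linear": [0.0001, -0.0006, 0], "delta_rot": [0, 0, 0]}

```text
clock: 6.95
position: [0.5618, 0.0903, 0.2064]
ee_rot: [-0.001, 0.68, 0.733, 0.002]
contact_force: [0.9, 8.0, 0.5]
width: 0.0001
gripper_force: 3.8
```

send_rows:
  increments:
    - {"gripper": 1, "linear": [0.0001, -0.0006, 0], "delta_rot": [0, 0, 0]}
    - {"gripper": 1, "linear": [0.0001, -0.0006, 0], "delta_rot": [0, 0, 0]}

```text
clock: 7.15
position: [0.5619, 0.0901, 0.2064]
ee_rot: [-0.002, 0.68, 0.733, 0.002]
contact_force: [0.5, 8.9, 0.5]
width: 0.0
gripper_force: 4.3
```

Run:
```python
from m import *
s=get_state();print(s['position'],s['contact_force'],s['moment'])
```

```text
[0.56190105 0.09012284 0.20637494] [0.51649638 8.85962598 0.50174255] [ 1.4975927  -0.15023145  0.05070786]
```

send_rows:
  increments:
    - {"gripper": 1, "linear": [0.0001, -0.0006, 0], "delta_rot": [0, 0, 0]}
    - {"gripper": 1, "linear": [0.0001, -0.0006, 0], "delta_rot": [0, 0, 0]}
    - {"gripper": 1, "linear": [0.0001, -0.0006, 0], "delta_rot": [0, 0, 0]}
    - {"gripper": 1, "linear": [0.0001, -0.0006, 0], "delta_rot": [0, 0, 0]}

```text
clock: 7.55
position: [0.5619, 0.0899, 0.2064]
ee_rot: [-0.002, 0.68, 0.733, 0.002]
contact_force: [0.4, 9.8, -0.3]
width: 0.0001
gripper_force: 4.7
```

send_rows:
  increments:
    - {"gripper": 1, "linear": [0.0, -0.0002, 0], "delta_rot": [0, 0, 0]}
    - {"gripper": 1, "linear": [0.0, -0.0002, 0], "delta_rot": [0, 0, 0]}
    - {"gripper": 1, "linear": [0.0, -0.0002, 0], "delta_rot": [0, 0, 0]}
    - {"gripper": 1, "linear": [0.0, -0.0002, 0], "delta_rot": [0, 0, 0]}
    - {"gripper": 1, "linear": [0.0, -0.0002, 0], "delta_rot": [0, 0, 0]}

```text
clock: 8.05
position: [0.5619, 0.0899, 0.2064]
ee_rot: [-0.002, 0.68, 0.733, 0.002]
contact_force: [1.0, 10.0, 0.1]
width: 0.0002
gripper_force: 4.9
```

send_rows:
  increments:
    - {"gripper": 1, "linear": [0.0, -0.0004, 0], "delta_rot": [0, 0, 0]}
    - {"gripper": 1, "linear": [0.0, -0.0004, 0], "delta_rot": [0, 0, 0]}
    - {"gripper": 1, "linear": [0.0, -0.0004, 0], "delta_rot": [0, 0, 0]}
    - {"gripper": 1, "linear": [0.0, -0.0004, 0], "delta_rot": [0, 0, 0]}
    - {"gripper": 1, "linear": [0.0, -0.0004, 0], "delta_rot": [0, 0, 0]}
    - {"gripper": 1, "linear": [0.0, -0.0004, 0], "delta_rot": [0, 0, 0]}
    - {"gripper": 1, "linear": [0.0, -0.0004, 0], "delta_rot": [0, 0, 0]}

```text
clock: 8.75
position: [0.562, 0.0898, 0.2064]
ee_rot: [-0.002, 0.68, 0.733, 0.002]
contact_force: [0.8, 10.6, 0.7]
width: -0.0
gripper_force: 5.2
```

send_rows:
  increments:
    - {"gripper": 1, "linear": [-0.002, 0.012, 0], "delta_rot": [0, 0, 0]}
    - {"gripper": 1, "linear": [-0.004, 0.022, 0.005], "delta_rot": [0, 0, 0]}
    - {"gripper": 1, "linear": [-0.004, 0.022, 0.045], "delta_rot": [0, 0, 0]}
    - {"gripper": 1, "linear": [-0.004, 0.022, 0.09], "delta_rot": [0, 0, 0]}
    - {"gripper": 0.3, "linear": [-0.002, -0.01, 0.1], "delta_rot": [0, 0, 0]}
    - {"gripper": 0.3, "linear": [0, -0.05, 0.1], "delta_rot": [0, 0, 0]}
    - {"gripper": 0.3, "linear": [0.002, -0.09, 0.1], "delta_rot": [0, 0, 0]}
    - {"gripper": 0.3, "linear": [0.002, -0.13, 0.1], "delta_rot": [0, 0, 0]}

```text
clock: 9.55
position: [0.5637, -0.0453, 0.3068]
ee_rot: [0.001, 0.68, 0.734, -0.001]
contact_force: [0.2, 0.6, 0.5]
width: 0.0299
gripper_force: 0.0
```

send_rows:
  increments:
    - {"gripper": 0.3, "linear": [0, -0.05, 0], "delta_rot": [0, 0, 0]}
    - {"gripper": 0.3, "linear": [0, -0.09, 0], "delta_rot": [0, 0, 0]}
    - {"gripper": 0.3, "linear": [0, -0.107, 0], "delta_rot": [0, 0, 0]}
    - {"gripper": 0.3, "linear": [0, -0.107, 0], "delta_rot": [0, 0, 0]}
    - {"gripper": 0.3, "linear": [0, -0.107, 0], "delta_rot": [0, 0, 0]}

```text
clock: 10.05
position: [0.5639, -0.1497, 0.3063]
ee_rot: [-0.001, 0.68, 0.733, 0.0]
contact_force: [-0.2, 0.5, -0.3]
width: 0.0296
gripper_force: 0.0
```

Run:
```python
from m import *
a=grab('top');b=grab('side')
s=get_state();print(s['position'],s['contact_force'],s['width'],s['ee_rot'])
print(blobs(a,(100,150,90),(125,255,255)))
t=cv2.resize(a['pixels'][150:250,165:335],None,fx=4,fy=4,interpolation=cv2.INTER_CUBIC)[:,:]
q=cv2.resize(b['pixels'][140:290,190:360],None,fx=4,fy=4,interpolation=cv2.INTER_CUBIC)[:600]
cv2.imwrite('pics/c5.png',q)
```

```text
[ 0.56413724 -0.14887957  0.30651758] [0.12361067 0.25667815 0.53459248] 0.02990727591852271 [-2.71927246e-04  6.79124140e-01  7.34023347e-01  2.33029683e-04]
[([75.0, 97.0], [38, 93, 87, 9, 640]), ([299.6, 100.2], [174, 94, 274, 14, 2232]), ([355.5, 160.7], [332, 148, 41, 33, 766]), ([217.2, 181.5], [214, 175, 7, 14, 64]), ([378.9, 231.3], [365, 224, 32, 16, 216])]
```

View pics/c5.png

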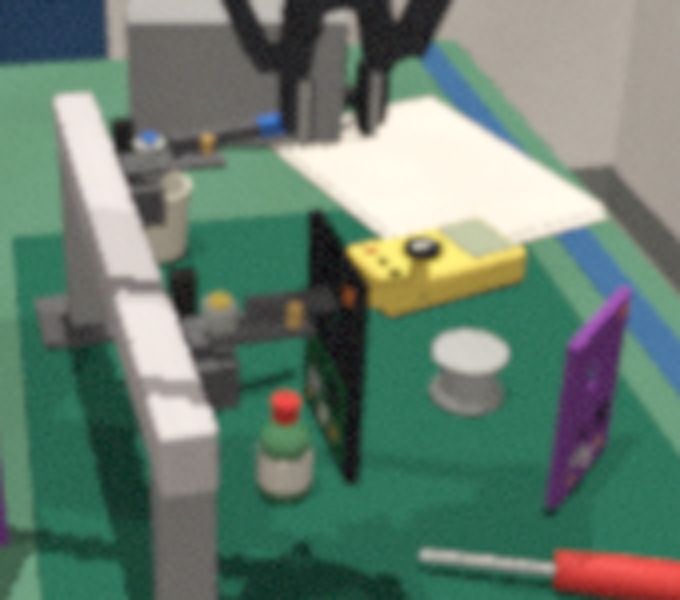

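The blue hook now stands out with its tip at (270,125) in the crop, and the open gripper is directly above the dark carrier (335,230). Next I descend and pinch.

send_rows:
  increments:
    - {"gripper": 0.3, "linear": [0, 0, -0.03], "delta_rot": [0, 0, 0]}
    - {"gripper": 0.3, "linear": [0, 0, -0.05], "delta_rot": [0, 0, 0]}
    - {"gripper": 0.3, "linear": [0, 0, -0.07], "delta_rot": [0, 0, 0]}
    - {"gripper": 0.3, "linear": [0, 0, -0.084], "delta_rot": [0, 0, 0]}
    - {"gripper": 0.3, "linear": [0, 0, -0.084], "delta_rot": [0, 0, 0]}
    - {"gripper": 0.3, "linear": [0, 0, -0.084], "delta_rot": [0, 0, 0]}

```text
clock: 10.75
position: [0.5645, -0.1494, 0.2228]
ee_rot: [0.0, 0.679, 0.734, 0.0]
contact_force: [0.6, 0.9, 0.2]
width: 0.0299
gripper_force: 0.0
```

Run:
```python
from m import *
a=grab('top')
s=get_state();print(s['position'],s['contact_force'])
p=onz(a,217.2,181.5,.217)[:2]-np.array([.487,.059]);h=np.arctan2(p[1],p[0]);print('blue',p,np.hypot(*p),h,np.pi/2+.058-h)
```

```text
[ 0.56484955 -0.14980311  0.22333853] [ 0.34173913 -1.03283215 -0.41261169]
blue [0.09882952 0.02194381] 0.1012363805188712 0.2184924784734195 1.4103038483214771
```

send_rows:
  increments:
    - {"gripper": 0.6, "linear": [0, 0, -0.002], "delta_rot": [0, 0, 0]}
    - {"gripper": 1, "linear": [0, 0, -0.002], "delta_rot": [0, 0, 0]}
    - {"gripper": 1, "linear": [0, 0, -0.002], "delta_rot": [0, 0, 0]}
    - {"gripper": 1, "linear": [0, 0, -0.002], "delta_rot": [0, 0, 0]}
  newtons: 40

```text
clock: 11.2
position: [0.565, -0.1506, 0.2212]
ee_rot: [0.001, 0.68, 0.733, 0.001]
contact_force: [1.6, 1.5, 3.9]
width: 0.0071
gripper_force: 43.4
```

send_rows:
  increments:
    - {"gripper": 1, "linear": [0, 0, 0.005], "delta_rot": [0, 0, 0]}
    - {"gripper": 1, "linear": [0, 0, 0.01], "delta_rot": [0, 0, 0]}
    - {"gripper": 1, "linear": [0, 0, 0.017], "delta_rot": [0, 0, 0]}
    - {"gripper": 1, "linear": [0, 0, 0.017], "delta_rot": [0, 0, 0]}

```text
clock: 11.6
position: [0.5647, -0.1509, 0.2384]
ee_rot: [0.001, 0.68, 0.733, 0.0]
contact_force: [0.5, 0.2, -1.5]
width: 0.0072
gripper_force: 42.7
```

send_rows:
  increments:
    - {"gripper": 1, "linear": [0.01, 0.0005, 0], "delta_rot": [0, 0, 0]}
    - {"gripper": 1, "linear": [0.025, 0.0013, 0], "delta_rot": [0, 0, 0]}
    - {"gripper": 1, "linear": [0.04, 0.0021, 0], "delta_rot": [0, 0, 0]}
    - {"gripper": 1, "linear": [0.055, 0.0029, 0], "delta_rot": [0, 0, 0]}
    - {"gripper": 1, "linear": [0.07, 0.0037, 0], "delta_rot": [0, 0, 0]}
    - {"gripper": 1, "linear": [0.085, 0.0045, 0], "delta_rot": [0, 0, 0]}
    - {"gripper": 1, "linear": [0.09, 0.0048, 0], "delta_rot": [0, 0, 0]}

```text
clock: 12.3
position: [0.6561, -0.1456, 0.2363]
ee_rot: [-0.0, 0.68, 0.734, 0.0]
contact_force: [-0.1, 1.1, -2.2]
width: 0.0072
gripper_force: 42.7
```

Run:
```python
from m import *
a=grab('top');b=grab('side')
s=get_state();print(s['position'],s['contact_force'],s['width'],s['ee_rot'])
print(blobs(a,(22,120,100),(35,255,255)),blobs(a,(100,150,90),(125,255,255)))
cv2.imwrite('pics/c6.png',np.hstack([cv2.resize(x,(400,600)) for x in(a['pixels'][110:260,220:320],b['pixels'][120:300,240:360])]))
```

```text
[ 0.65483058 -0.14565875  0.23641845] [-0.34714685 -0.32040396 -1.89623085] 0.006923955596077954 [-4.59317607e-04  6.79566309e-01  7.33613917e-01 -2.03928783e-04]
[([190.9, 143.2], [175, 118, 30, 44, 618]), ([294.8, 181.0], [293, 177, 5, 9, 37]), ([224.5, 201.5], [224, 201, 2, 2, 4]), ([296.6, 211.7], [295, 210, 4, 4, 10])] [([75.1, 97.0], [38, 93, 87, 9, 637]), ([299.3, 100.2], [174, 94, 274, 14, 2224]), ([353.8, 165.5], [332, 149, 41, 32, 1038]), ([217.2, 181.5], [214, 175, 7, 14, 64]), ([379.0, 231.3], [365, 224, 32, 16, 216])]
```

View pics/c6.png

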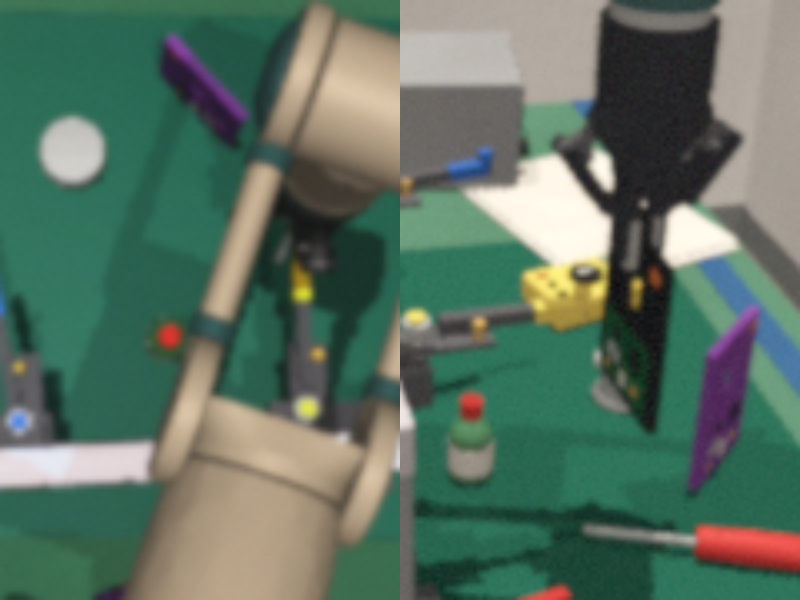

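The carrier is clear of the yellow tip and hanging upright from the grip. I move across to in front of the blue tip and turn 0.13 rad.

send_rows:
  increments:
    - {"gripper": 1, "linear": [0, 0.01, 0.002], "delta_rot": [0, 0, 0.01]}
    - {"gripper": 1, "linear": [0, 0.035, 0.002], "delta_rot": [0, 0, 0.03]}
    - {"gripper": 1, "linear": [0, 0.07, 0.002], "delta_rot": [0, 0, 0.05]}
    - {"gripper": 1, "linear": [0, 0.11, 0.002], "delta_rot": [0, 0, 0.07]}
    - {"gripper": 1, "linear": [0, 0.15, 0.002], "delta_rot": [0, 0, 0.09]}
    - {"gripper": 1, "linear": [0, 0.19, 0.002], "delta_rot": [0, 0, 0.11]}
    - {"gripper": 1, "linear": [0, 0.22, 0.002], "delta_rot": [0, 0, 0.13]}
    - {"gripper": 1, "linear": [0, 0.235, 0.002], "delta_rot": [0, 0, 0.13]}

```text
clock: 13.2
position: [0.653, 0.0925, 0.2399]
ee_rot: [-0.0, 0.63, 0.777, 0.001]
contact_force: [-0.1, -0.8, -1.2]
width: 0.0071
gripper_force: 42.7
```

send_rows:
  increments:
    - {"gripper": 1, "linear": [0, 0.001, 0], "delta_rot": [0, 0, 0]}
    - {"gripper": 1, "linear": [0, 0.001, 0], "delta_rot": [0, 0, 0]}
    - {"gripper": 1, "linear": [0, 0.001, 0], "delta_rot": [0, 0, 0]}

```text
clock: 13.5
position: [0.6542, 0.0884, 0.2394]
ee_rot: [0.0, 0.631, 0.776, -0.0]
contact_force: [0.1, 0.1, -2.9]
width: 0.0068
gripper_force: 42.7
```

Run:
```python
from m import *
a=grab('top');b=grab('side')
s=get_state();print(s['position'],s['contact_force'],s['width'],s['ee_rot'])
print(blobs(a,(22,120,100),(35,255,255)),[x for x in blobs(a,(100,150,90),(125,255,255)) if x[1][4]<100], [x for x in blobs(b,(100,150,90),(125,255,255)) if x[1][4]<100])
x,y=s['ee_rot'][1:3];print(np.arctan2(2*y*y-1,2*x*y))
for n,p in(('eye',s['position']-[0,0,.006]),('tcp',s['position'])): print(n,proj(b,p),proj(a,p))
cv2.imwrite('pics/c7.png',np.hstack([cv2.resize(x,(400,600),interpolation=cv2.INTER_CUBIC) for x in(a['pixels'][120:240,180:260],b['pixels'][105:225,215:295])]))
```

```text
[0.65433001 0.08852074 0.23930247] [-0.28142435  0.3809232  -2.3453753 ] 0.006678251284649245 [ 1.89152713e-04  6.31429705e-01  7.75433058e-01 -2.52084383e-04]
[([192.2, 157.0], [187, 154, 12, 7, 62]), ([294.7, 178.5], [293, 172, 5, 14, 56]), ([297.0, 211.7], [296, 211, 3, 3, 7])] [([217.1, 182.5], [214, 177, 7, 12, 56])] [([261.0, 169.6], [255, 166, 12, 7, 42])]
0.20400498655816232
eye [283.0918501  160.01222494] [214.78367332 157.95954335]
tcp [283.19163244 158.06391242] [214.66998844 157.68977321]
```

View pics/c7.png

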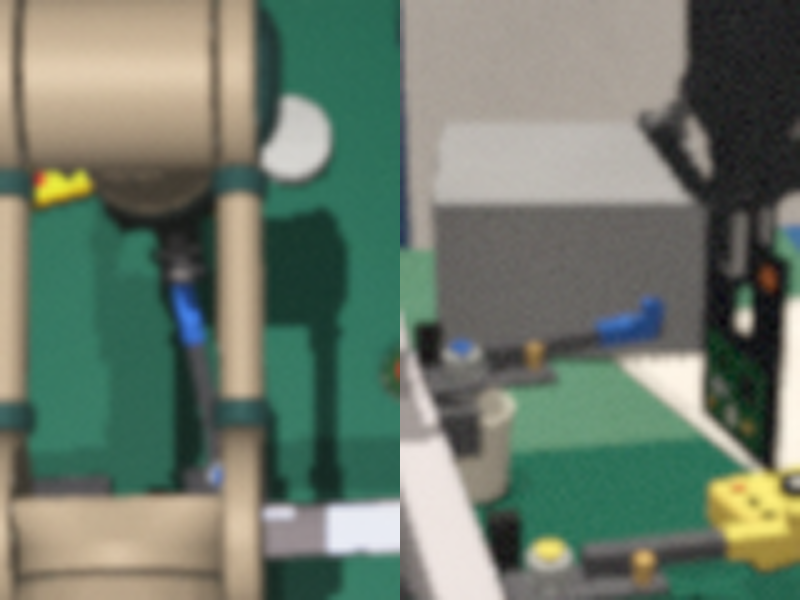

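The tool is about 4 mm short in y of the arm line and the hole height is centred. I correct that and slide in, in two halves.

send_rows:
  increments:
    - {"gripper": 1, "linear": [0, 0.003, 0], "delta_rot": [0, 0, 0]}
    - {"gripper": 1, "linear": [-0.01, 0.001, 0], "delta_rot": [0, 0, 0]}
    - {"gripper": 1, "linear": [-0.025, -0.002, 0], "delta_rot": [0, 0, 0]}
    - {"gripper": 1, "linear": [-0.04, -0.005, 0], "delta_rot": [0, 0, 0]}
    - {"gripper": 1, "linear": [-0.055, -0.008, 0], "delta_rot": [0, 0, 0]}
    - {"gripper": 1, "linear": [-0.062, -0.009, 0], "delta_rot": [0, 0, 0]}

```text
clock: 14.2
position: [0.5901, 0.0807, 0.2395]
ee_rot: [-0.0, 0.631, 0.776, -0.0]
contact_force: [-0.4, -0.7, -1.6]
width: 0.0071
gripper_force: 42.7
```

Run:
```python
from m import *
a=grab('top');b=grab('side')
s=get_state();print(s['position'],s['contact_force'],s['moment'])
print([x for x in blobs(a,(100,150,90),(125,255,255)) if x[1][4]<100], [x for x in blobs(b,(100,150,90),(125,255,255)) if x[1][4]<100])
cv2.imwrite('pics/c8.png',np.hstack([cv2.resize(x,(400,600),interpolation=cv2.INTER_CUBIC) for x in(a['pixels'][120:240,180:260],b['pixels'][105:225,215:295])]))
```

```text
[0.59109188 0.08100312 0.23978403] [ 0.40072299 -0.34851483 -1.93370649] [0.01708997 0.04448164 0.04091787]
[] [([258.9, 170.9], [256, 169, 7, 5, 32])]
```

View pics/c8.png

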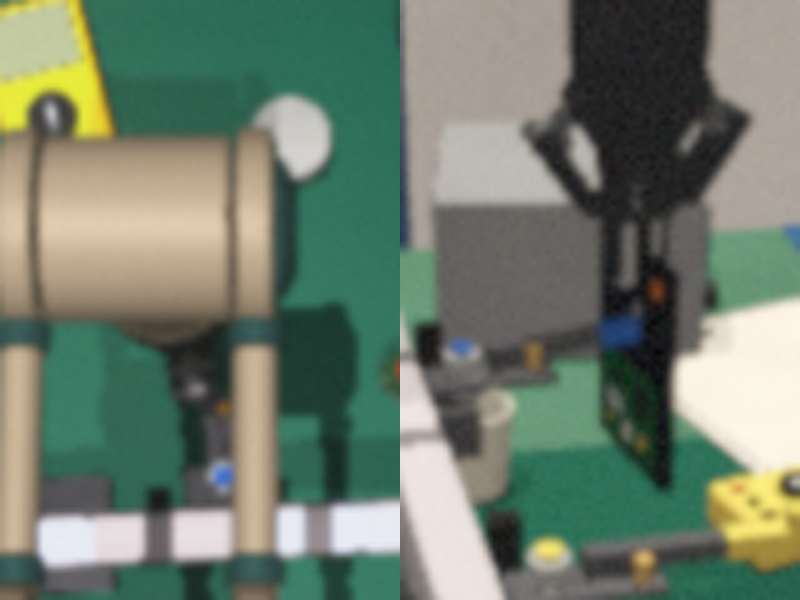

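The blue tip shows inside the hole at crop (622,330) and the force is near zero. I slide in another 40 mm, then lower.

send_rows:
  increments:
    - {"gripper": 1, "linear": [-0.012, -0.0025, 0], "delta_rot": [0, 0, 0]}
    - {"gripper": 1, "linear": [-0.025, -0.0053, 0], "delta_rot": [0, 0, 0]}
    - {"gripper": 1, "linear": [-0.038, -0.008, 0], "delta_rot": [0, 0, 0]}
    - {"gripper": 1, "linear": [-0.041, -0.009, 0], "delta_rot": [0, 0, 0]}
    - {"gripper": 1, "linear": [-0.041, -0.009, 0], "delta_rot": [0, 0, 0]}

```text
clock: 14.8
position: [0.5507, 0.0721, 0.2397]
ee_rot: [0.0, 0.631, 0.776, 0.0]
contact_force: [0.5, 0.1, -1.1]
width: 0.0073
gripper_force: 42.7
```

send_rows:
  increments:
    - {"gripper": 1, "linear": [0, 0, -0.006], "delta_rot": [0, 0, 0]}
    - {"gripper": 1, "linear": [0, 0, -0.012], "delta_rot": [0, 0, 0]}
    - {"gripper": 1, "linear": [0, 0, -0.016], "delta_rot": [0, 0, 0]}
    - {"gripper": 1, "linear": [0, 0, -0.017], "delta_rot": [0, 0, 0]}
    - {"gripper": 1, "linear": [0, 0, -0.017], "delta_rot": [0, 0, 0]}

```text
clock: 15.3
position: [0.5513, 0.0722, 0.2219]
ee_rot: [-0.0, 0.631, 0.776, -0.0]
contact_force: [0.8, 0.1, -1.8]
width: 0.0069
gripper_force: 42.8
```

send_rows:
  increments:
    - {"gripper": 1, "linear": [0, 0, -0.0005], "delta_rot": [0, 0, 0]}
    - {"gripper": 1, "linear": [0, 0, -0.001], "delta_rot": [0, 0, 0]}
    - {"gripper": 1, "linear": [0, 0, -0.001], "delta_rot": [0, 0, 0]}

```text
clock: 15.6
position: [0.5513, 0.0722, 0.2214]
ee_rot: [0.0, 0.631, 0.776, 0.0]
contact_force: [-0.5, 0.1, -1.5]
width: 0.0071
gripper_force: 42.8
```

Run:
```python
from m import *
for i in range(3): grab('top')
s=get_state();print(s['position'],s['contact_force'],s['moment'])
```

```text
[0.55126935 0.07220736 0.22140599] [-0.06474933 -0.29072377 -1.45649031] [ 0.00113404 -0.0357062   0.02954194]
```

send_rows:
  increments:
    - {"gripper": 1, "linear": [0, 0, -0.0005], "delta_rot": [0, 0, 0]}
    - {"gripper": 1, "linear": [0, 0, -0.001], "delta_rot": [0, 0, 0]}
    - {"gripper": 1, "linear": [0, 0, -0.001], "delta_rot": [0, 0, 0]}

```text
clock: 16.05
position: [0.5514, 0.0722, 0.2212]
ee_rot: [0.0, 0.631, 0.776, 0.0]
contact_force: [-1.7, -0.6, 3.9]
width: 0.0073
gripper_force: 43.6
```

send_rows:
  increments:
    - {"gripper": 0.9, "linear": [0, 0, 0.0005], "delta_rot": [0, 0, 0]}
    - {"gripper": 0.7, "linear": [0, 0, 0.001], "delta_rot": [0, 0, 0]}
    - {"gripper": 0.5, "linear": [0, 0, 0.001], "delta_rot": [0, 0, 0]}
    - {"gripper": 0.4, "linear": [0, 0, 0.002], "delta_rot": [0, 0, 0]}
    - {"gripper": 0.4, "linear": [0, 0, 0.002], "delta_rot": [0, 0, 0]}

```text
clock: 16.55
position: [0.5514, 0.0722, 0.2222]
ee_rot: [0.0, 0.631, 0.776, 0.0]
contact_force: [0.4, -0.3, 0.4]
width: 0.0255
gripper_force: 0.0
```

send_rows:
  increments:
    - {"gripper": 0.4, "linear": [0, 0, 0.01], "delta_rot": [0, 0, 0]}
    - {"gripper": 0.4, "linear": [0, 0, 0.025], "delta_rot": [0, 0, 0]}
    - {"gripper": 0.4, "linear": [0, 0, 0.045], "delta_rot": [0, 0, 0]}
    - {"gripper": 0.4, "linear": [0, 0, 0.07], "delta_rot": [0, 0, 0]}
    - {"gripper": 0.4, "linear": [0, 0, 0.08], "delta_rot": [0, 0, 0]}

```text
clock: 17.05
position: [0.5524, 0.0722, 0.3054]
ee_rot: [0.002, 0.631, 0.776, 0.002]
contact_force: [0.3, -0.4, 0.5]
width: 0.0259
gripper_force: 0.0
```

Run:
```python
from m import *
b=grab('side')
s=get_state();print(s['position'],s['contact_force'],s['width'],s['qpos'])
cv2.imwrite('pics/c9.png',cv2.resize(b['pixels'][105:255,205:345],(560,600),interpolation=cv2.INTER_CUBIC))
```

```text
[0.55278509 0.07222071 0.30601791] [0.00590949 0.02848991 0.48481696] 0.02563584310285942 [ 5.10048864e-03  2.13321300e-01  1.40830276e+00  8.39582823e-07
  1.51353009e+00 -2.00935084e-01]
```

View pics/c9.png

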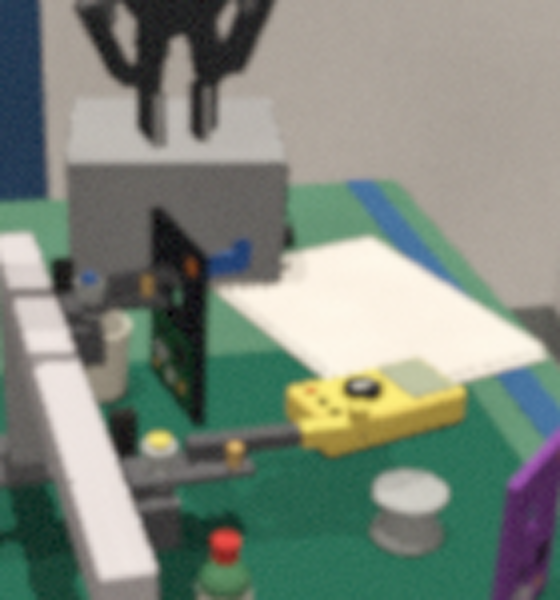

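Crop c9 shows the carrier hanging free and upright on the blue arm at (180,310), with the gripper clear. The yellow arm (250,440) is empty. Next I bring the shut fingers to the outer (-y) side of the yellow arm.

send_rows:
  increments:
    - {"gripper": 1, "linear": [0.003, -0.035, 0], "delta_rot": [0, 0, -0.01]}
    - {"gripper": 1, "linear": [0.008, -0.075, 0], "delta_rot": [0, 0, -0.03]}
    - {"gripper": 1, "linear": [0.013, -0.115, 0], "delta_rot": [0, 0, -0.05]}
    - {"gripper": 1, "linear": [0.017, -0.155, 0], "delta_rot": [0, 0, -0.07]}
    - {"gripper": 1, "linear": [0.021, -0.195, 0], "delta_rot": [0, 0, -0.07]}
    - {"gripper": 1, "linear": [0.025, -0.235, 0], "delta_rot": [0, 0, -0.07]}
    - {"gripper": 1, "linear": [0.028, -0.256, 0], "delta_rot": [0, 0, -0.07]}
    - {"gripper": 1, "linear": [0.028, -0.256, 0], "delta_rot": [0, 0, -0.07]}

```text
clock: 17.9
position: [0.5791, -0.1869, 0.3007]
ee_rot: [-0.001, 0.659, 0.752, -0.001]
contact_force: [-0.4, 0.3, -1.4]
width: 0.0003
gripper_force: 0.0
```

send_rows:
  increments:
    - {"gripper": 1, "linear": [0, 0, -0.03], "delta_rot": [0, 0, 0]}
    - {"gripper": 1, "linear": [0, 0, -0.07], "delta_rot": [0, 0, 0]}
    - {"gripper": 1, "linear": [0, 0, -0.099], "delta_rot": [0, 0, 0]}
    - {"gripper": 1, "linear": [0, 0, -0.099], "delta_rot": [0, 0, 0]}
    - {"gripper": 1, "linear": [0, 0, -0.099], "delta_rot": [0, 0, 0]}

```text
clock: 18.4
position: [0.5792, -0.1829, 0.2034]
ee_rot: [-0.0, 0.657, 0.754, 0.0]
contact_force: [0.3, 0.1, 1.0]
width: -0.0
gripper_force: 0.0
```

Run:
```python
from m import *
P=np.array([.4995,-.157])
def pose(f,r=.08,back=.0175):
    u=np.array([np.cos(f),np.sin(f)]);n=np.array([np.sin(f),-np.cos(f)]);return P+r*u+back*n
s=get_state();b=s['position'][:2];x,y=s['ee_rot'][1:3]
print(s['position'],s['contact_force'],np.arctan2(2*y*y-1,2*x*y))
for i in range(0,24):
    f=.053+.07*i;print(i,round(1.629-f,3),'rz',round(.07*i,2),(pose(f)-b).round(4),(pose(f)-pose(f-.07)).round(4))
```

```text
[ 0.57922339 -0.18291558  0.20344463] [0.27766468 0.08334024 0.98825623] 0.1367614509169704
0 1.576 rz 0.0 [0.0011 0.0127] [0.0011 0.0056]
1 1.506 rz 0.07 [0.0018 0.0184] [0.0007 0.0057]
2 1.436 rz 0.14 [0.0021 0.0241] [0.0003 0.0057]
3 1.366 rz 0.21 [0.0021 0.0298] [-0.0001  0.0057]
4 1.296 rz 0.28 [0.0016 0.0355] [-0.0005  0.0057]
5 1.226 rz 0.35 [0.0007 0.0412] [-0.0009  0.0057]
6 1.156 rz 0.42 [-0.0005  0.0468] [-0.0013  0.0056]
7 1.086 rz 0.49 [-0.0022  0.0523] [-0.0017  0.0055]
8 1.016 rz 0.56 [-0.0042  0.0576] [-0.002   0.0054]
9 0.946 rz 0.63 [-0.0066  0.0628] [-0.0024  0.0052]
10 0.876 rz 0.7 [-0.0094  0.0679] [-0.0028  0.005 ]
11 0.806 rz 0.77 [-0.0125  0.0727] [-0.0031  0.0048]
12 0.736 rz 0.84 [-0.0159  0.0773] [-0.0034  0.0046]
13 0.666 rz 0.91 [-0.0197  0.0816] [-0.0037  0.0043]
14 0.596 rz 0.98 [-0.0237  0.0857] [-0.004   0.0041]
15 0.526 rz 1.05 [-0.028   0.0894] [-0.0043  0.0038]
16 0.456 rz 1.12 [-0.0326  0.0929] [-0.0046  0.0035]
17 0.386 rz 1.19 [-0.0374  0.096 ] [-0.0048  0.0031]
18 0.316 rz 1.26 [-0.0424  0.0988] [-0.005   0.0028]
19 0.246 rz 1.33 [-0.0476  0.1012] [-0.0052  0.0024]
20 0.176 rz 1.4 [-0.0529  0.1033] [-0.0053  0.0021]
21 0.106 rz 1.47 [-0.0584  0.105 ] [-0.0055  0.0017]
22 0.036 rz 1.54 [-0.064   0.1063] [-0.0056  0.0013]
23 -0.034 rz 1.61 [-0.0697  0.1072] [-0.0057  0.0009]
```

send_rows:
  increments:
    - {"gripper": 1, "linear": [0.001, 0.006, 0.002], "delta_rot": [0, 0, 0]}
    - {"gripper": 1, "linear": [0.0011, 0.0127, 0.002], "delta_rot": [0, 0, 0]}
    - {"gripper": 1, "linear": [0.0018, 0.0184, 0.002], "delta_rot": [0, 0, 0.07]}
    - {"gripper": 1, "linear": [0.0021, 0.0241, 0.002], "delta_rot": [0, 0, 0.14]}
    - {"gripper": 1, "linear": [0.0021, 0.0298, 0.002], "delta_rot": [0, 0, 0.21]}
    - {"gripper": 1, "linear": [0.0016, 0.0355, 0.002], "delta_rot": [0, 0, 0.28]}

```text
clock: 19.0
position: [0.5824, -0.1489, 0.2077]
ee_rot: [0.003, 0.544, 0.839, -0.0]
contact_force: [0.3, -1.8, 0.6]
width: 0.0002
gripper_force: 1.3
```

send_rows:
  increments:
    - {"gripper": 1, "linear": [-0.0009, 0.0057, 0], "delta_rot": [0, 0, 0.07]}
    - {"gripper": 1, "linear": [-0.0021, 0.0113, 0], "delta_rot": [0, 0, 0.14]}
    - {"gripper": 1, "linear": [-0.0038, 0.0168, 0], "delta_rot": [0, 0, 0.21]}
    - {"gripper": 1, "linear": [-0.0058, 0.0221, 0], "delta_rot": [0, 0, 0.28]}
    - {"gripper": 1, "linear": [-0.0082, 0.0273, 0], "delta_rot": [0, 0, 0.35]}
    - {"gripper": 1, "linear": [-0.011, 0.0324, 0], "delta_rot": [0, 0, 0.42]}

```text
clock: 19.6
position: [0.5715, -0.1164, 0.2077]
ee_rot: [0.003, 0.358, 0.934, -0.0]
contact_force: [0.2, -2.3, 0.7]
width: -0.0003
gripper_force: 1.2
```

send_rows:
  increments:
    - {"gripper": 1, "linear": [-0.0031, 0.0048, 0], "delta_rot": [0, 0, 0.07]}
    - {"gripper": 1, "linear": [-0.0065, 0.0094, 0], "delta_rot": [0, 0, 0.14]}
    - {"gripper": 1, "linear": [-0.0103, 0.0137, 0], "delta_rot": [0, 0, 0.21]}
    - {"gripper": 1, "linear": [-0.0143, 0.0178, 0], "delta_rot": [0, 0, 0.28]}
    - {"gripper": 1, "linear": [-0.0186, 0.0215, 0], "delta_rot": [0, 0, 0.35]}
    - {"gripper": 1, "linear": [-0.0232, 0.025, 0], "delta_rot": [0, 0, 0.42]}

```text
clock: 20.2
position: [0.5486, -0.0914, 0.2077]
ee_rot: [0.003, 0.155, 0.988, -0.001]
contact_force: [2.5, -2.4, 1.9]
width: 0.0001
gripper_force: 1.2
```

send_rows:
  increments:
    - {"gripper": 1, "linear": [-0.0048, 0.0031, 0], "delta_rot": [0, 0, 0.07]}
    - {"gripper": 1, "linear": [-0.0098, 0.0059, 0], "delta_rot": [0, 0, 0.14]}
    - {"gripper": 1, "linear": [-0.0124, 0.0071, 0], "delta_rot": [0, 0, 0.175]}
    - {"gripper": 1, "linear": [-0.015, 0.0083, 0], "delta_rot": [0, 0, 0.21]}

```text
clock: 20.6
position: [0.5337, -0.083, 0.2077]
ee_rot: [0.003, 0.051, 0.999, -0.001]
contact_force: [1.8, -2.3, 1.7]
width: 0.0002
gripper_force: 1.2
```

```bash
cat > c.py <<'E'
from m import *
s=get_state();x,y=s['ee_rot'][1:3];tx=np.array([2*x*x-1,2*x*y]);ty=np.array([2*x*y,2*y*y-1]);P=np.array([.4995,-.157])
print(s['position'],s['contact_force'],s['moment'],'head',np.arctan2(ty[1],ty[0]))
for sx in(-.011,.011):
  k=s['position'][:2]+sx*tx+.0145*ty-P;r=np.hypot(*k);f=np.arctan2(k[1],k[0]);print(r.round(4),'q',1.629-f-.005/r,1.629-f+.005/r)
E
python3 c.py
```

```text
[ 0.5336515  -0.08298659  0.20770815] [ 1.84030302 -2.33485218  1.71905095] [-0.3090053  -0.36321186 -0.03153645] head 1.467957351713047
0.099 q 0.4977945590627192 0.5988488670983257
0.0929 q 0.2734546618930825 0.38108734841433484
```

send_rows:
  increments:
    - {"gripper": 1, "linear": [-0.0015, 0.0007, 0], "delta_rot": [0, 0, 0.02]}
    - {"gripper": 1, "linear": [-0.003, 0.0013, 0], "delta_rot": [0, 0, 0.04]}
    - {"gripper": 1, "linear": [-0.0045, 0.0019, 0], "delta_rot": [0, 0, 0.06]}
    - {"gripper": 1, "linear": [-0.006, 0.0024, 0], "delta_rot": [0, 0, 0.08]}
    - {"gripper": 1, "linear": [-0.0075, 0.0029, 0], "delta_rot": [0, 0, 0.1]}

```text
clock: 21.1
position: [0.5243, -0.0794, 0.2055]
ee_rot: [0.0, 0.002, 1.0, 0.0]
contact_force: [2.7, 1.0, 1.4]
width: 0.0003
gripper_force: 1.2
```

send_rows:
  increments:
    - {"gripper": 1, "linear": [-0.0008, 0.0003, 0], "delta_rot": [0, 0, 0.01]}
    - {"gripper": 1, "linear": [-0.0016, 0.0005, 0], "delta_rot": [0, 0, 0.02]}
    - {"gripper": 1, "linear": [-0.0023, 0.0007, 0], "delta_rot": [0, 0, 0.03]}
    - {"gripper": 1, "linear": [-0.0031, 0.001, 0], "delta_rot": [0, 0, 0.04]}

```text
clock: 21.5
position: [0.521, -0.0786, 0.2052]
ee_rot: [-0.0, -0.018, 1.0, 0.0]
contact_force: [2.5, 0.3, 1.4]
width: 0.0001
gripper_force: 1.2
```

```bash
python3 c.py
```

```text
[ 0.52098478 -0.07856526  0.20523314] [2.51915908 0.30161393 1.37394325] [ 0.08579689 -0.41506719 -0.01136291] head 1.6067663514718167
0.0986 q 0.33743289210927074 0.43881086850106577
0.0931 q 0.11181778111715318 0.2192690989663551
```

send_rows:
  increments:
    - {"gripper": 1, "linear": [-0.0008, 0.0002, 0], "delta_rot": [0, 0, 0.01]}
    - {"gripper": 1, "linear": [-0.0016, 0.0004, 0], "delta_rot": [0, 0, 0.02]}
    - {"gripper": 1, "linear": [-0.0024, 0.0005, 0], "delta_rot": [0, 0, 0.03]}

```text
clock: 21.8
position: [0.5185, -0.078, 0.2053]
ee_rot: [-0.0, -0.033, 0.999, 0.0]
contact_force: [1.5, 0.4, 1.6]
width: 0.0002
gripper_force: 1.2
```

send_rows:
  increments:
    - {"gripper": 1, "linear": [-0.0008, 0.0001, 0], "delta_rot": [0, 0, 0.01]}
    - {"gripper": 1, "linear": [-0.0016, 0.0002, 0], "delta_rot": [0, 0, 0.02]}

```text
clock: 22.0
position: [0.5169, -0.0778, 0.2053]
ee_rot: [-0.0, -0.043, 0.999, 0.0]
contact_force: [2.2, 1.8, 1.6]
width: 0.0001
gripper_force: 1.2
```

send_rows:
  increments:
    - {"gripper": 1, "linear": [-0.0008, 0.0001, 0], "delta_rot": [0, 0, 0.01]}
    - {"gripper": 1, "linear": [-0.0016, 0.0002, 0], "delta_rot": [0, 0, 0.02]}

```text
clock: 22.2
position: [0.5153, -0.0776, 0.2053]
ee_rot: [-0.0, -0.053, 0.999, 0.0]
contact_force: [2.2, 2.1, 1.7]
width: -0.0002
gripper_force: 1.2
```

```bash
python3 c.py
```

```text
[ 0.51527719 -0.07757882  0.20525374] [2.24495233 2.05170847 1.73060406] [ 0.25590955 -0.4048642  -0.01747777] head 1.676849592683327
0.0983 q 0.2664200284630967 0.36816549479612765
0.0927 q 0.039923486096918384 0.1477585775146582
```

send_rows:
  increments:
    - {"gripper": 1, "linear": [-0.0008, 0.0, 0], "delta_rot": [0, 0, 0.01]}
    - {"gripper": 1, "linear": [-0.0016, 0.0, 0], "delta_rot": [0, 0, 0.02]}

```text
clock: 22.4
position: [0.5137, -0.0777, 0.2052]
ee_rot: [-0.0, -0.063, 0.998, 0.0]
contact_force: [2.0, 1.9, 1.0]
width: -0.0001
gripper_force: 1.2
```

send_rows:
  increments:
    - {"gripper": 1, "linear": [-0.0008, 0.0, 0], "delta_rot": [0, 0, 0.01]}

```text
clock: 22.5
position: [0.5129, -0.0777, 0.2052]
ee_rot: [-0.0, -0.068, 0.998, 0.0]
contact_force: [3.1, 2.9, 1.2]
width: -0.0004
gripper_force: 1.9
```

send_rows:
  increments:
    - {"gripper": 1, "linear": [-0.0008, 0.0, 0], "delta_rot": [0, 0, 0.01]}

```text
clock: 22.6
position: [0.5129, -0.0776, 0.2053]
ee_rot: [0.001, -0.073, 0.997, 0.0]
contact_force: [5.2, 2.7, -0.6]
width: -0.0001
gripper_force: 2.6
```

send_rows:
  increments:
    - {"gripper": 1, "linear": [-0.0008, 0.0, 0], "delta_rot": [0, 0, 0]}
    - {"gripper": 1, "linear": [-0.0008, 0.0, 0], "delta_rot": [0, 0, 0]}

```text
clock: 22.8
position: [0.5128, -0.0776, 0.2054]
ee_rot: [0.002, -0.073, 0.997, 0.0]
contact_force: [6.0, 3.2, -1.5]
width: 0.0001
gripper_force: 2.9
```

```bash
python3 c.py
```

```text
[ 0.51275953 -0.0775569   0.20536296] [ 6.02449744  3.23927421 -1.49136808] [ 0.47794806 -0.92892517 -0.05259342] head 1.7161331301546188
0.0979 q 0.23424788343889763 0.33639574289074076
0.0922 q 0.006960811098476974 0.11542362301577318
```

send_rows:
  increments:
    - {"gripper": 1, "linear": [-0.0008, 0.0, 0], "delta_rot": [0, 0, 0]}
    - {"gripper": 1, "linear": [-0.0014, 0.0, 0], "delta_rot": [0, 0, 0]}
    - {"gripper": 1, "linear": [-0.0014, 0.0, 0], "delta_rot": [0, 0, 0]}
    - {"gripper": 1, "linear": [-0.0014, 0.0, 0], "delta_rot": [0, 0, 0]}

```text
clock: 23.2
position: [0.5127, -0.0776, 0.2055]
ee_rot: [0.003, -0.073, 0.997, 0.0]
contact_force: [7.3, 3.8, -2.2]
width: 0.0
gripper_force: 4.1
```

send_rows:
  increments:
    - {"gripper": 1, "linear": [-0.0005, 0.0, 0], "delta_rot": [0, 0, 0]}
    - {"gripper": 1, "linear": [-0.0005, 0.0, 0], "delta_rot": [0, 0, 0]}
    - {"gripper": 1, "linear": [-0.0005, 0.0, 0], "delta_rot": [0, 0, 0]}
    - {"gripper": 1, "linear": [-0.0005, 0.0, 0], "delta_rot": [0, 0, 0]}

```text
clock: 23.6
position: [0.5126, -0.0776, 0.2055]
ee_rot: [0.003, -0.073, 0.997, 0.0]
contact_force: [8.9, 2.6, -2.8]
width: -0.0002
gripper_force: 4.5
```

send_rows:
  increments:
    - {"gripper": 1, "linear": [0.01, 0, 0], "delta_rot": [0, 0, 0]}
    - {"gripper": 1, "linear": [0.022, 0, 0.003], "delta_rot": [0, 0, 0]}
    - {"gripper": 1, "linear": [0.022, 0, 0.04], "delta_rot": [0, 0, 0]}
    - {"gripper": 1, "linear": [0.022, 0, 0.085], "delta_rot": [0, 0, 0]}
    - {"gripper": 1, "linear": [0.0, -0.02, 0.13], "delta_rot": [0, 0, 0]}
    - {"gripper": 1, "linear": [-0.04, -0.04, 0.15], "delta_rot": [0, 0, 0]}
    - {"gripper": 1, "linear": [-0.08, -0.06, 0.15], "delta_rot": [0, 0, 0]}
    - {"gripper": 1, "linear": [-0.12, -0.08, 0.15], "delta_rot": [0, 0, 0]}

```text
clock: 24.4
position: [0.388, -0.159, 0.3564]
ee_rot: [-0.0, -0.073, 0.997, -0.001]
contact_force: [-0.3, -1.5, 0.2]
width: 0.0001
gripper_force: 0.0
```

send_rows:
  increments:
    - {"gripper": 1, "linear": [-0.04, -0.03, 0], "delta_rot": [0, 0, 0]}
    - {"gripper": 1, "linear": [-0.08, -0.06, 0], "delta_rot": [0, 0, 0]}
    - {"gripper": 1, "linear": [-0.1, -0.1, 0], "delta_rot": [0, 0, 0]}
    - {"gripper": 1, "linear": [-0.1, -0.1, 0], "delta_rot": [0, 0, 0]}
    - {"gripper": 1, "linear": [-0.1, -0.1, 0], "delta_rot": [0, 0, 0]}

```text
clock: 24.9
position: [0.2887, -0.2586, 0.3553]
ee_rot: [-0.001, -0.071, 0.997, 0.001]
contact_force: [0.7, 1.0, 0.7]
width: -0.0004
gripper_force: 0.0
```

Run:
```python
from m import *
a=grab('top')
s=get_state();print(s['position'],s['contact_force'])
P=np.array([.4995,-.157])
for n,r in(('Y',((22,120,100),(35,255,255))),('B',((100,150,90),(125,255,255)))):
  for c,st in blobs(a,*r):
    if st[4]<100 and 180<c[0]<310 and c[1]>150:
        p=onz(a,*c,.217)[:2]
        for nm,Q in(('Y',P),('B',np.array([.487,.059]))):
            k=p-Q; print(n,c,st,nm,np.hypot(*k).round(4),'q',(1.629-np.arctan2(k[1],k[0])).round(3))
# dark carrier on blue (z~.243)
g=cv2.cvtColor(a['pixels'],cv2.COLOR_BGR2GRAY)
p=proj(a,[.551,.072,.243]).round().astype(int);print(p);print(g[p[1]-6:p[1]+7,p[0]-20:p[0]+21:2])
```

```text
[ 0.28936696 -0.25775084  0.35526642] [ 0.37864313  0.50146793 -0.22558817]
Y [299.0, 198.2] [298, 198, 3, 2, 4] Y 0.0405 q 1.813
Y [299.0, 198.2] [298, 198, 3, 2, 4] B 0.2295 q 2.97
Y [224.5, 201.5] [224, 201, 2, 2, 4] Y 0.2169 q 0.183
Y [224.5, 201.5] [224, 201, 2, 2, 4] B 0.0394 q 1.65
Y [263.3, 213.3] [257, 211, 13, 5, 54] Y 0.0993 q -0.009
Y [263.3, 213.3] [257, 211, 13, 5, 54] B 0.117 q 3.15
Y [297.0, 211.7] [296, 211, 3, 3, 7] Y 0.0018 q 3.561
Y [297.0, 211.7] [296, 211, 3, 3, 7] B 0.218 q 3.145
B [217.1, 181.5] [214, 175, 7, 14, 65] Y 0.2534 q 0.406
B [217.1, 181.5] [214, 175, 7, 14, 65] B 0.1013 q 1.408
[220 193]
[[103 104 103 104 103  88  87  87 106 128 111  70  41  61  84  85  85  87
  101 103 103]
 [105 105 103 104 103  89  85  86  98 116 105  75  43  60  84  86  84  89
  100 104 103]
 [103 104 103 104 102  89  86  87  89 102  96  81  48  62  83  85  84  82
   98 105 104]
 [105 104 104 104 102  89  86  88  88  96  89  83  52  60  77  78  77  73
   93 104 104]
 [103 104 103 104 102  90  87  89  88  88  82  79  63  66  71  70  68  65
   85 104 104]
 [105 104 104 103 103  94  87  91  86  81  77  74  66  67  64  57  52  46
   77 103 104]
 [104 105 104 103 100  93  84  84  79  74  70  69  60  55  47  41  39  41
   77 104 105]
 [105 105 104  95  89  85  76  74  69  65  66  57  45  38  38  42  47  61
   84  98 102]
 [106 106 103  85  75  71  69  61  55  55  78  57  40  35  48  61  66  65
   75  79  88]
 [105 106 106  81  64  57  52  48  43  58  92  76  47  37  49  61  65  54
   57  58  71]
 [106 106 106  85  50  40  43  55  53  72  97  84  52  47  50  52  56  51
   53  51  66]
 [105 105 104  94  54  49  57  74  69  73  97  88  70  72  77  58  54  55
   59  61  83]
 [106 105 107 103  84  81  77  71  66  61  95  91  98  94  94  70  61  72
   85  86 100]]
```

```bash
python3 -c "
from rig import sign_off
print(sign_off())"
```

```text
the job is handed in; nothing more can be done
None
```

I handed in the job at about 25 s: the blue hook was pressed home on its stop at about 10 N, the carrier hangs free on it, and the yellow hook is folded flat against its pad at about 9 N.

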